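# Uncouple the spent gas-drying cartridge

### The arm

A 6-joint arm with a two-finger parallel gripper is mounted at the origin on a cart in front of the work surface, level with it; the furniture and walls round the work are solid. World frame = base frame: x ahead of the robot, y to its left, z up, the work surface at z = 0. Lengths are in m, angles in degrees, forces in N, time in s.
With the tool pointing down it reaches from about 0.4 to 0.825 m from the base axis. Payload 7 kg.
Tool frame: the origin (TCP) lies on the centre line of the jaws, within the pads' length; the fingertips stand 8 mm ahead of it and the grasp point (between the pads) lies 11 mm behind it; z points along the fingers, y is the line along which they close (so a half turn about z gives the same grasp; the last joint's range is limited). The gripper opens to 88 mm and grips with 3 to 60 N. Pads are 19 mm wide; open, the fingers measure 130 mm over their backs; the gripper's body (78 mm by 193 mm) begins 47 mm behind the grasp point.
Start: joints at [16.507, 20.546, 0.682, 0, -70.136, -16.507], TCP at [0.675, -0, 0.235] pointing down, gripper open.
Joint ranges: [-176.03, 176.03], [-82.01, 121.73], [-58.28, 71.71], [-173.87, 95.51], [-174.79, -0.11], [-173.66, 173.66]. Speed limits (degrees/s): [136.94, 136.94, 172.46, 180, 180, 180].

### API

Orientations are given as [roll, pitch, yaw] about the fixed x, y, z axes, in that order (R = Rz(yaw) Ry(pitch) Rx(roll)).
In Python, from plant import ctrl, vision gives the robot as it stands. The module is installed in compiled form; this text tells all that it offers.
- The arm moves only by the tool move_arm, never from a script. Its argument "moves" is one flat list of numbers, 7 for each row, row after row: the finger opening in cm, from 0 to 8.76, then the shift along the tool's x, y, z in cm, then the turn, a rotation vector about the tool's x, y, z in rad. A call has 1 to 8 rows; each row shifts and turns the commanded pose from where the row before left it, along the tool's axes as they then stand; what a row does not reach is not made up. A row lasts 1/10 s, in which the tool goes at most 50 mm and 8.59 degrees, less where a joint would pass 70% of its speed; a pose out of reach is approached as far as the arm can. A call with a gripper value outside its range is refused whole. The fingers move at their own pace and stop on an object; the grip force is fixed at half the most. Time passes only in rows, so rows that do not move let the fingers close. It gives the time, the measured TCP pose, the force, the opening and the grip force at its end, in the units of the state.
- ctrl.get_obs(): the state, without advancing time (a new reading comes with each control period).
- vision.snapshot(name): name is "scene" or "side" or "wrist"; returns (picture, depth): 480x640x3 uint8, red, green, blue; 480x640 float32, m along the optical axis (not along the pixel's ray), 0 where there is no reading.
- vision.camera_model(name): a dict with "vertical_fov" (degrees; the focal length in pixels is half the picture's height over the tangent of half this angle, whatever the lens; pixels are square), "cx", "cy" (the principal point, pixels), "cam_to_world" (4x4, takes a point from camera to world coordinates). Camera axes: x right, y down, z forward; pixel columns grow to the right and rows downward; lengths in m; the calibration is good to about 2 mm. A picture is of the moment at which its call begins: read the wrist's pose just before it. camera_model takes no time and is no camera call; for the wrist camera it gives the pose at the moment of the call.
- ctrl.close_job(): hands the job in; it is judged then, once.
The state is a dict: "clock": time; "joint_pos": joint angles; "qvel": joint speeds; "tau": joint torques, N m; "tool_pos": TCP position; "orientation": TCP orientation; "force": force on the tool from outside, world axes, zero at the start; "moment": the same for the moment, N m; "opening": finger opening in m; "gripper_force": force on a finger pad.
Only numpy, scipy, OpenCV 4.12 (cv2) and the standard library are available. Lean on these libraries where they do the work, as an engineer would, in place of code of your own. Each camera call takes 0.05 s, during which the arm holds its last target. There are 200 camera calls.

### The job

One of the two gas-drying cartridges on the stand is spent: its granules have turned from orange to dark green. Press the blue release button of its coupling right down so that it pops out, draw it off straight and lay it down gently in the steel tray that goes to the drying oven. Leave the orange cartridge locked in its coupling and disturb nothing else.

Things in the scene. Friction and masses are not known exactly. Their poses are not given: they have to be found in the camera images.
- stand: Fixed stand, base 215 x 250 mm, two black couplings (46 mm wide, 102 mm high) 130 mm apart, behind them a bar with a gauge (121 mm high). Origin on the table midway between them; x points into the couplings, z up: cartridges are drawn out along its -x. They lie along x, axis at z = 78 mm, y = +65 and -65 mm, caps on saddles; between these fingers have 64 mm of length and of depth below the axis.
- spent_centre (a point): Centre of the clear tube (32 mm diameter, 80 mm long; grasp across it) of the spent cartridge: dark green granules, 0.11 kg. x along its axis to the stem, z up. Hexagonal caps 40 mm across flats at x = +-(40 to 56) mm, steel stem to x = 82, blind end at -60. It lies on a flat, axis 20 mm above what it rests on. Locked: centre at x = -45 mm in the stand; cannot be pulled out.
- fresh_centre (a point): The same point of the good cartridge (orange granules, same make and size), locked in the other coupling; must stay so.
- button_left_top (a point): Middle of the top of the blue release button (24 x 30 mm, presses straight down) of the coupling at the stand's y = +65 mm; at x = +26 mm in the stand, 118 mm above the table, 16 mm above the housing. Pressed right down, a spring pushes that cartridge out by 16 mm in under 0.5 s; the button may then be let go. After 10 mm more along the stand's -x it is clear and may be raised.
- button_right_top (a point): The same for the coupling at the stand's y = -65 mm.
- button_left (a joint): How far the left release button is pressed, 0 (up) to 0.0075 m; the catch lets go beyond about 0.0055 m. Spring return: about 4 N at first, 7 N at the end, plus up to 5 N friction while the cartridge bears on the catch.
- button_right (a joint): The same for the right release button.
- tray_in (a point): Centre of the inner floor of the fixed steel tray, 3 mm above the table. Inside 200 mm along its x by 130 mm along its y, rim 22 mm above the table. The cartridge fits in flat only if it lies roughly along the tray's x, either way round.
- bottle_buffer: Small white bottle with a white cap, 44 mm diameter, 86 mm high, standing behind the work; bystander. Origin at its foot.
- timer: Bench timer lying on its back, 66 x 60 x 20 mm; bystander. Origin under its centre.
- marker_1: White marker pen with a black cap, 135 mm long, lying on the table; bystander. Origin under its centre.

How it is judged (in metres and radians):
On the way, in this order (a step that is already met when the one before it is completed fails the run):
1. the release button of the spent cartridge's coupling is pressed (more than 3 mm) (((value of joint button_left above 0.003 m and y of spent_centre in the frame of stand above 0 m) or (value of joint button_right above 0.003 m and y of spent_centre in the frame of stand below 0 m))).
2. the coupling has let go of the spent cartridge, which has come out by more than 12 mm (x of spent_centre in the frame of stand below -0.057 m), for 0.1 s.
At the end, for the whole second after the job is handed in: The spent (green) cartridge lies level on the floor of the steel tray, its whole length inside (centre within 60 mm along and 55 mm across of the tray's centre), released and at rest; the orange one has moved less than 5 mm and is still locked; both release buttons are up again (x of spent_centre in the frame of tray_in between -0.06 and 0.06 m and y of spent_centre in the frame of tray_in between -0.055 and 0.055 m and z of spent_centre in the frame of tray_in between 0.014 and 0.027 m and angle between spent_centre's own x axis and vertical between 1.45 and 1.69 rad and linear speed of spent below 0.02 m/s and distance of fresh_centre from where it was at the start of the episode below 0.005 m and value of joint each of button_left, button_right below 0.0015 m); the robot touches nothing.
It fails at once if the orange cartridge is uncoupled or pushed about (moved over 6 mm) (distance of fresh_centre from where it was at the start of the episode above 0.006 m).
It fails at once if the spent cartridge is dropped or thrown (faster than 0.7 m/s while no finger touches it) (contact force between spent and the fingers below 0.05 N and linear speed of spent above 0.7 m/s).
It fails at once if a bystander (bottle, timer, marker) is moved by more than 25 mm (distance of any of bottle_buffer, timer, marker_1 from where it was at the start of the episode above 0.025 m).
It also fails if it takes over 46 s, if anything falls off the work surface, if the arm or the gripper's body presses on something with over 40 N, if the wrist force passes 120 N, or if a joint passes its speed limit or range.

## Working session

There is one attempt and no reset: what is moved stays moved. The work goes in short steps, Python scripts to look and compute and a tool call to move; the robot and the scene stay as the last step left them, time stands still between calls to the robot, and variables do not carry over. Pictures are saved under pics/ and viewed, at most 10 in all, crops included, and the job is handed in when it is done.

Besides the shell and the picture viewer there is one more tool, called after "Emit:" as a command line: name --argument value ..., lists and objects as JSON in quotes. move_arm: Moves the arm, as the interface text tells. Its arguments: {"type":"object","properties":{"moves":{"type":"array"}},"required":["moves"]}

```bash
mkdir -p pics; cat > h.py <<'E'
import numpy as np, cv2
from plant import ctrl, vision
def snap(n):
    m=vision.camera_model(n); p,d=vision.snapshot(n); return p,d,m
def cloud(d,m):
    h,w=d.shape; f=h/2/np.tan(np.radians(m["vertical_fov"])/2)
    u,v=np.meshgrid(np.arange(w),np.arange(h))
    P=np.stack([(u-m["cx"])/f*d,(v-m["cy"])/f*d,d],-1)
    T=np.array(m["cam_to_world"]); W=P@T[:3,:3].T+T[:3,3]; W[d==0]=np.nan; return W
E
python3 - <<'E'
from h import *
for n in("scene","side"):
    p,d,m=snap(n); cv2.imwrite(f"pics/{n}0.png",p[...,::-1]); np.savez(f"{n}0",p=p,d=d,W=cloud(d,m)); print(n,m["vertical_fov"],np.round(m["cam_to_world"],3).tolist(),(d==0).mean())
print(ctrl.get_obs())
E
```

```text
scene 44.65482952278597 [[0.853, -0.368, 0.37, 0.086], [-0.522, -0.624, 0.582, -0.717], [0.017, -0.689, -0.724, 0.998], [0.0, 0.0, 0.0, 1.0]] 0.0045377604166666665
side 52.47483593054612 [[0.86, -0.182, 0.476, -0.011], [-0.51, -0.34, 0.79, -0.972], [0.019, -0.923, -0.385, 0.562], [0.0, 0.0, 0.0, 1.0]] 0.103544921875
{'clock': 0.1, 'joint_pos': array([ 1.65084995e+01,  2.05873510e+01,  6.38846842e-01, -1.75389233e-02,
       -7.01387742e+01, -1.65077556e+01]), 'qvel': array([ 0.00650645, -0.04353443,  0.07597035,  0.05788386,  0.01082553,
        0.0358969 ]), 'tau': array([-1.42273191e-03, -5.84165347e+01,  2.93752134e+01,  7.01551259e+00,
        1.01412315e-02, -6.66964229e-05]), 'tool_pos': array([ 6.74554549e-01, -1.42568284e-05,  2.33715455e-01]), 'orientation': array([ 1.79911634e+02, -8.99293136e-03, -9.00052205e+01]), 'force': array([ 0.46523443, -0.24491947, -0.03471697]), 'moment': array([-0.01660591, -0.02966603, -0.02333462]), 'gripper_force': 0.0, 'opening': 0.08771995907831379}
```

View pics/scene0.png

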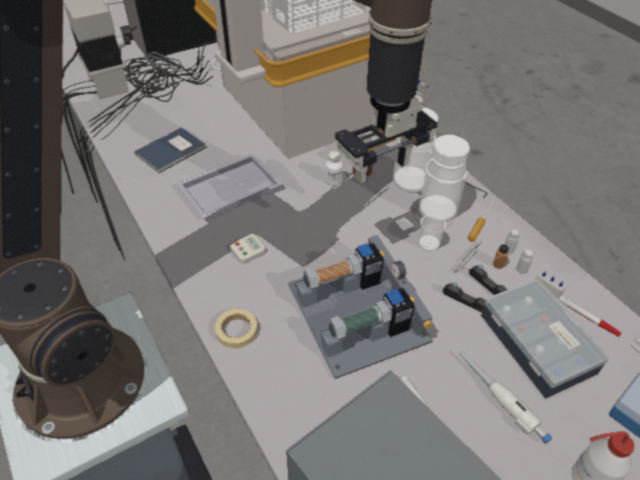

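View pics/side0.png

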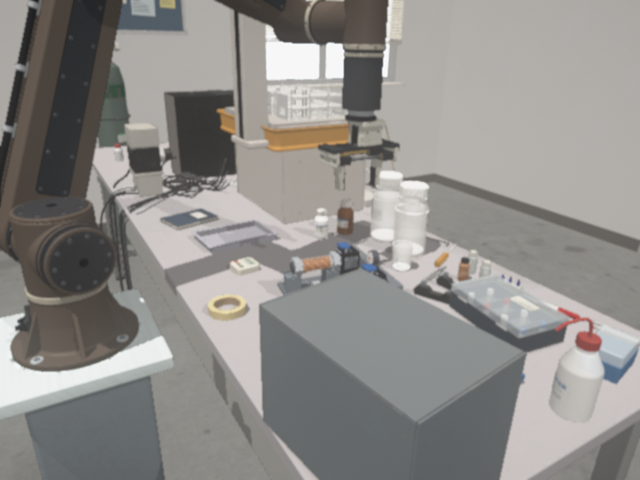

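The scene view shows the orange cartridge at about (335,272) and the green one at (362,320), with blue buttons at (363,250) and (400,297). The tray is at (230,187), the timer at (248,247), and a big grey box at (395,430) stands near the green side. The side view hides the green cartridge behind that box.

```bash
python3 - <<'E'
from h import *
z=np.load("scene0.npz"); p,W=z["p"],z["W"]; hsv=cv2.cvtColor(p,cv2.COLOR_RGB2HSV)
def roi(x0,y0,x1,y1):
    m=np.zeros(p.shape[:2],bool); m[y0:y1,x0:x1]=1; return m
def big(m):
    n,l,s,c=cv2.connectedComponentsWithStats(m.astype(np.uint8)); i=1+s[1:,4].argmax(); return l==i,c[i]
H,S,V=[hsv[...,i].astype(int) for i in range(3)]
def rep(k,m):
    m,c=big(m); Q=W[m]; Q=Q[~np.isnan(Q).any(1)]
    print(k,m.sum(),c.round(1),"med",np.median(Q,0).round(4),"min",np.percentile(Q,3,0).round(4),"max",np.percentile(Q,97,0).round(4)); return Q
rep("orange",roi(290,240,360,300)&(H<18)&(S>110))
rep("green",roi(325,290,395,350)&(H>50)&(H<95)&(S>60))
for k,r in(("btnO",(350,238,380,265)),("btnG",(385,285,415,312))):
    Q=rep(k,roi(*r)&(H>100)&(H<125)&(S>140)); T=Q[Q[:,2]>np.percentile(Q[:,2],90)-.004]; print("top",len(T),T.mean(0).round(4),T.min(0).round(3),T.max(0).round(3))
# blocks by height: points above z thresholds in regions
Q=W[roi(285,370,500,480)]; Q=Q[(Q[:,2]>.03)]; print("box",np.percentile(Q,1,0).round(3),np.percentile(Q,99,0).round(3))
R=W[roi(170,150,290,225)]; R=R[(R[:,2]>.017)&(R[:,2]<.026)]
r=cv2.minAreaRect((R[:,:2]*1000).astype(np.float32)); print("tray rim",r,len(R))
R=W[roi(225,230,270,265)]; R=R[(R[:,2]>.014)&(R[:,2]<.03)]; print("timer",R.mean(0))
# tall things around stand and tray
G=W[(W[...,2]>.03)&(W[...,0]>.3)&(W[...,0]<1)&(abs(W[...,1])<.6)]
h=np.zeros((14,24))
for q in G: 
    i=int((q[0]-.3)/.05); j=int((q[1]+.6)/.05); h[i,j]=max(h[i,j],q[2])
print("cols y from -.6 step .05"); 
for i in range(14): print(round(.3+.05*i,2),(h[i]*100).astype(int))
cv2.imwrite("pics/crop.png",cv2.resize(p[225:375,280:450,::-1],None,fx=4,fy=4,interpolation=2))
E
```

```text
orange 171 [333.7 274.4] med [ 0.5097 -0.0837  0.0857] min [ 0.4819 -0.0902  0.0778] max [ 0.5394 -0.0767  0.0914]
green 25 [362.4 323.2] med [ 0.4915 -0.2136  0.0841] min [ 0.4862 -0.2164  0.0778] max [ 0.501  -0.2071  0.0918]
btnO 132 [365.  250.4] med [ 0.5841 -0.0836  0.1166] min [ 0.5727 -0.096   0.1007] max [ 0.5957 -0.0699  0.1202]
top 93 [ 0.5842 -0.0838  0.1174] [ 0.572 -0.097  0.115] [ 0.596 -0.07   0.121]
btnG 178 [394.7 296.7] med [ 0.565  -0.2112  0.1165] min [ 0.5552 -0.2243  0.1014] max [ 0.5787 -0.1962  0.1198]
top 131 [ 0.5665 -0.2113  0.1173] [ 0.553 -0.225  0.115] [ 0.58  -0.196  0.122]
box [ 0.229 -0.571  0.179] [ 0.446 -0.386  0.217]
tray rim ((465.66107177734375, 358.74761962890625), (261.6500549316406, 315.8849792480469), 59.784332275390625) 887
timer [0.4163699  0.13280547 0.01790417]
cols y from -.6 step .05
0.3 [ 0 21 21 21 21  0  0  0  0  0  0  0  0  0  0  0  0  0  0  0  0  0  0  0]
0.35 [21 21 21 21 21  0  0  0  0  0  0  0  0  0  0  0  0  0  0  0  0  0  0  0]
0.4 [21 21 21 21 21  0  0 10 10  0  6  6  0  0  0  0  0  0  0  0  0  0  0  0]
0.45 [21  0  0  0  0  0  0  9 10  0 10  8  0  0  0  0  0  0  0  0  0  0  0  0]
0.5 [ 0  0  0  0  0  0  0 10  9  0  9  0  0  0  0  0  0  0  0 28 44 43 40  0]
0.55 [ 0  0  0  0  0  0  8 12 11 10 12 33 33  0  0  0  0  0 32 32 44 42 28  0]
0.6 [ 0  0  3  0  0  0  9  9 12 12 10 60 59 57  0  0  0  0 32 33 43 33 17 13]
0.65 [ 9  3  3  3  0  0  0  0  0  0 60 60 37  0  0  0  7  5 32 33 41 39 37 35]
0.7 [ 0  0  6  6  6  6  6  4  3  0  0 59 33  0  0  0  8  8 32 33 41 37 36 33]
0.75 [ 0  0  6  6  6  6  6  0  0  0  7 33 33  0  0  0 11 10 32 33 40 38 33  0]
0.8 [ 6  0  6  6  6  6  6  0  4  0  7 20 20 14 13 14 11 10 32 33 37 37 33  0]
0.85 [ 6  5  6  6  6  6  6  6  6  0  0 20 20 20 15 14  0  0 32 33 37 33 33  0]
0.9 [ 0  0  0  0  0  4  4  6  6  0  0 20 20 14 20 20  0  0  0 33 35 33  0  0]
0.95 [0 0 0 0 0 0 0 0 0 0 0 0 0 0 0 0 0 0 0 0 0 0 0 0]
```

View pics/crop.png

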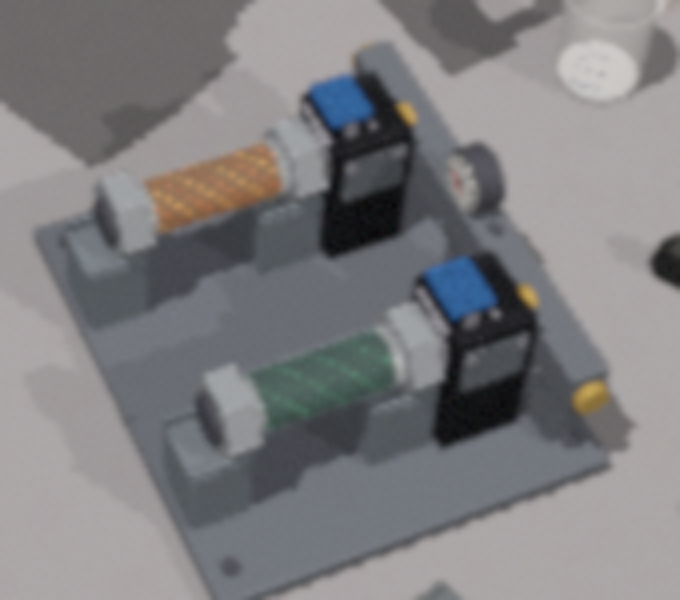

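The enlarged crop shows green in the right-hand coupling (stand y = -65 mm), with its button top at about (0.5665, -0.2113, 0.117). The button spacing of 129 mm and height of 117 mm match the given sizes, and the stand's yaw is about -7.9°. Moving over the button now.

Emit:
move_arm --moves '[0,4.2,2.1,0,0,0,0,0,4.2,2.1,0,0,0,0,0,4.2,2.1,0,0,0,0,0,4.2,2.1,0,0,0,0,0,4.2,2.1,0,0,0,0,0,0,0,0,0,0,-0.143,0,0,0,0,0,0,-0.143,0,0,0,0,0,0,-0.143]'

```text
clock: 0.9
tool_pos: [0.5694, -0.2106, 0.2343]
orientation: [180.0, 0.0, -65.2]
force: [0.8, 0.0, 0.4]
opening: 0.0292
gripper_force: 0.0
```

Emit:
move_arm --moves '[0,0,0,0,0,0,-0.143,0,0,0,0,0,0,-0.143,0,0,0,0,0,0,-0.143,0,0,0,0,0,0,-0.143,0,0,0,0,0,0,-0.143,0,0,0,0,0,0,-0.143,0,0,0,0,0,0,-0.146,0,0,0,0,0,0,0]'

```text
clock: 1.7
tool_pos: [0.5697, -0.2099, 0.2341]
orientation: [-180.0, 0.0, -7.8]
force: [-0.1, -0.5, -0.5]
opening: 0.0006
gripper_force: 0.0
```

```bash
python3 - <<'E'
from h import *
p,d,m=snap("scene"); cv2.imwrite("pics/s1.png",p[...,::-1]); W=cloud(d,m)
Z=W[140:230,165:295]
k=((Z[...,2]>.015)&(Z[...,2]<.03)).astype(np.uint8)
n,l,s,c=cv2.connectedComponentsWithStats(k,connectivity=8)
for i in np.argsort(-s[1:,4])[:4]+1:
    Q=Z[l==i]; print(s[i], c[i]+[165,140], cv2.minAreaRect((Q[:,:2]*1000).astype(np.float32)), np.median(Q[:,2]))
w,dw,mw=snap("wrist"); o=ctrl.get_obs(); print(o["clock"],o["tool_pos"],o["orientation"],o["joint_pos"].round(1),o["opening"])
cv2.imwrite("pics/w1.png",w[...,::-1]); W=cloud(dw,mw); hsv=cv2.cvtColor(w,cv2.COLOR_RGB2HSV)
b=((hsv[...,0]>100)&(hsv[...,0]<125)&(hsv[...,1]>140)).astype(np.uint8)
n,l,s,c=cv2.connectedComponentsWithStats(b)
for i in range(1,n):
    if s[i,4]>150: Q=W[l==i]; Q=Q[abs(Q[:,2]-.118)<.006]; print(s[i],c[i],len(Q),Q.mean(0) if len(Q) else 0)
E
```

```text
[ 12  13 106  65 952] [228.73634454 182.78046218] ((472.4327392578125, 346.323486328125), (223.69717407226562, 159.42605590820312), 3.4151017665863037) 0.021477701596713306
[108   0  22  19  95] [284.30526316 149.61052632] ((659.923095703125, 407.9660949707031), (89.4959945678711, 24.153676986694336), 89.45592498779297) 0.02143152413280358
[10  0  5  8 18] [176.88888889 143.16666667] ((420.0054016113281, 572.5037231445312), (32.7581672668457, 10.857559204101562), 68.4761734008789) 0.015840576023991026
[ 6 14  6  6 11] [173.90909091 156.72727273] ((390.3313293457031, 522.2108154296875), (10.3925199508667, 23.423503875732422), 8.102926254272461) 0.015952484743336104
1.8 [ 0.56980213 -0.21000195  0.23427255] [-1.79997388e+02  3.15873765e-02 -8.14914584e+00] [ -1.8  14.3  -8.3  -0.  -67.5  83.7] 0.0002567336353538186
[ 115  217   46   33 1395] [137.21003584 232.97132616] 1352 [ 0.58542769 -0.08373606  0.11662144]
[ 297  217   43   34 1334] [318.35607196 233.46026987] 1320 [ 0.56740679 -0.21107261  0.11671068]
```

View pics/w1.png

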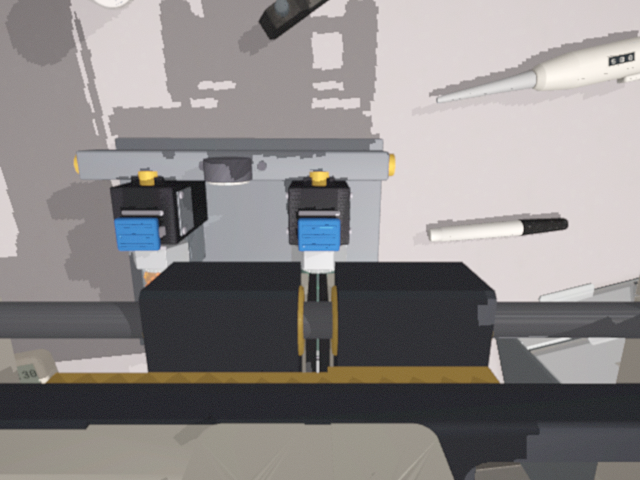

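The wrist view shows the blue buttons at (137,233) and (318,233). They triangulate to (0.5854,-0.0837) and (0.5674,-0.2111), agreeing with the scene camera. Descending and pressing.

Emit:
move_arm --moves '[0,-0.25,0.1,4,0,0,0,0,0,0,4,0,0,0,0,0,0,2,0,0,0,0,0,0,0.6,0,0,0,0,0,0,0.3,0,0,0,0,0,0,0.3,0,0,0,0,0,0,0.3,0,0,0,0,0,0,0,0,0,0]'

```text
clock: 2.6
tool_pos: [0.5678, -0.2108, 0.1212]
orientation: [180.0, -0.1, -7.9]
force: [-1.8, -0.5, 2.5]
opening: 0.0002
gripper_force: 1.4
```

```bash
python3 - <<'E'
from h import *
p,d,m=snap("side"); p,d,m=snap("scene"); W=cloud(d,m); cv2.imwrite("pics/tray.png",cv2.resize(p[140:230,165:295,::-1],None,fx=6,fy=6,interpolation=2))
def cast(u,v,z):
    f=240/np.tan(np.radians(m["vertical_fov"])/2); T=np.array(m["cam_to_world"]); r=T[:3,:3]@[(u-m["cx"])/f,(v-m["cy"])/f,1]; return T[:3,3]+r*(z-T[2,3])/r[2]
for q in((182,187),(263,160),(283,187),(207,216)): print(q,cast(*q,.022).round(3))
E
```

```text
(182, 187) [0.363 0.392 0.022]
(263, 160) [0.585 0.385 0.022]
(283, 187) [0.58  0.265 0.022]
(207, 216) [0.375 0.266 0.022]
```

View pics/tray.png

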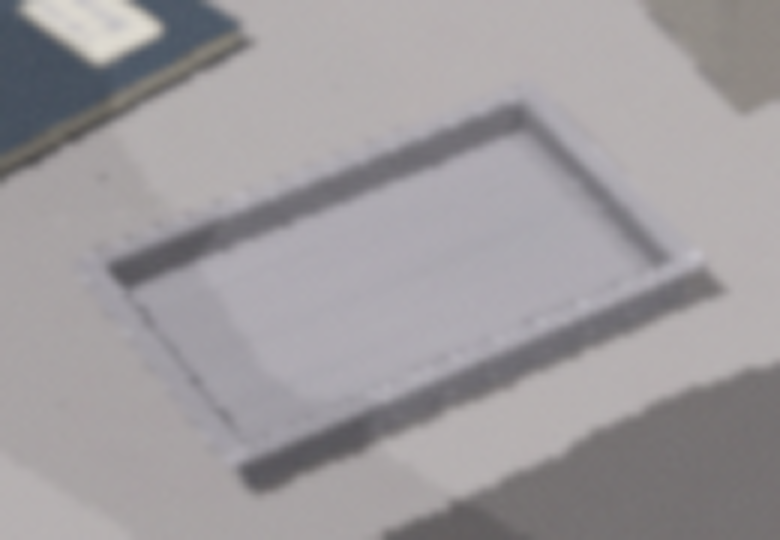

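The tray crop shows inner rim corners at crop pixels (107,268), (522,103), (668,262) and (245,460), at 6x scale. Pressing on.

Emit:
move_arm --moves '[0,0,0,0.2,0,0,0,0,0,0,0.2,0,0,0,0,0,0,0.1,0,0,0,0,0,0,0,0,0,0]'

```text
clock: 3.1
tool_pos: [0.5681, -0.211, 0.1177]
orientation: [180.0, -0.2, -7.9]
force: [-7.8, 3.3, 18.3]
opening: 0.0004
gripper_force: 9.2
```

```bash
python3 - <<'E'
from h import *
p,d,m=snap("scene"); W=cloud(d,m)
def cast(u,v,z):
    f=240/np.tan(np.radians(m["vertical_fov"])/2); T=np.array(m["cam_to_world"]); r=T[:3,:3]@[(u-m["cx"])/f,(v-m["cy"])/f,1]; return T[:3,3]+r*(z-T[2,3])/r[2]
C=np.array([cast(165+u/6,140+v/6,.022)[:2] for u,v in((107,268),(522,103),(668,262),(245,460))]); print(C.round(4).tolist(),C.mean(0))
for i in range(4):
    e=C[(i+1)%4]-C[i]; print(np.hypot(*e),np.degrees(np.arctan2(e[1],e[0])))
hsv=cv2.cvtColor(p,cv2.COLOR_RGB2HSV); k=(hsv[...,0]>50)&(hsv[...,0]<95)&(hsv[...,1]>60); k[:290]=0;k[350:]=0;k[:,:315]=0;k[:,395:]=0
v,u=np.nonzero(k); print("green",len(u),u.mean(),v.mean(),np.nanmedian(W[k],0)); print(ctrl.get_obs()["clock"])
E
```

```text
[[0.3682, 0.3994], [0.5657, 0.4101], [0.5713, 0.2848], [0.372, 0.265]] [0.46930484 0.33982524]
0.1977492346542114 3.106612098197509
0.12542788919224312 -87.44317261669137
0.20030787722602664 -174.33255165636643
0.1344191067943566 91.58808378547562
green 62 354.0 324.9516129032258 [ 0.47546209 -0.20917901  0.08514835]
3.15
```

The spent cartridge has popped out by about 16 mm. The tray centre is about (0.469, 0.340) at a yaw of about 4°, and its 199 x 130 mm inside size matches. Lifting off, backing 81 mm along the axis and opening.

Emit:
move_arm --moves '[0,0,0,-2,0,0,0,0,0,0,-2,0,0,0,6,-4,0,0,0,0,0,6,-4.15,0,0,0,0,0,6,0,0,0,0,0,0,6,0,0,0,0,0,0,6,0,0,0,0,0,0,6,0,0,0,0,0,0]'

```text
clock: 3.95
tool_pos: [0.4877, -0.1995, 0.1547]
orientation: [180.0, -0.0, -7.9]
force: [0.2, -0.4, -0.5]
opening: 0.0427
gripper_force: 0.0
```

```bash
python3 - <<'E'
from h import *
w,d,m=snap("wrist"); cv2.imwrite("pics/w2.png",w[...,::-1]); o=ctrl.get_obs(); print(o["tool_pos"],o["opening"])
W=cloud(d,m); hsv=cv2.cvtColor(w,cv2.COLOR_RGB2HSV); k=(hsv[...,0]>50)&(hsv[...,0]<95)&(hsv[...,1]>60)
Q=W[k]; Q=Q[(Q[:,2]>.07)&(Q[:,2]<.1)]; print(len(Q),Q.mean(0) if len(Q) else 0, Q.min(0) if len(Q) else 0,Q.max(0) if len(Q) else 0)
E
```

```text
[ 0.48753813 -0.19951608  0.15445352] 0.046681502803915406
571 [ 0.48692865 -0.19562547  0.08993477] [ 0.45569843 -0.21505718  0.08103234] [ 0.62102308 -0.07996454  0.09520379]
```

View pics/w2.png

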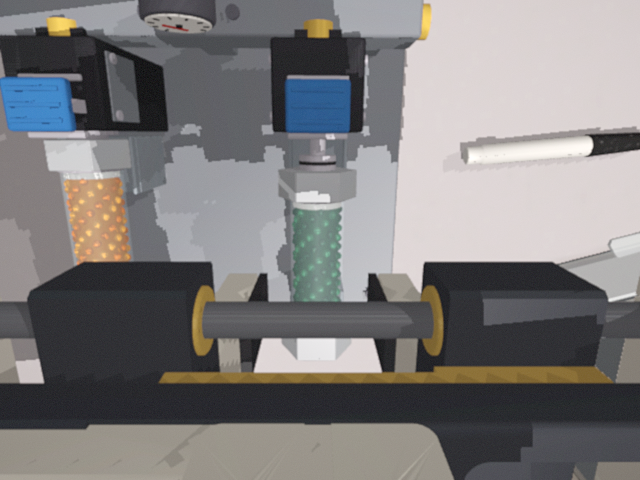

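The wrist view shows the green tube at (318,250), centred between the open fingers, with its stem out of the coupling. Descending and gripping.

Emit:
move_arm --moves '[6,0,0,2,0,0,0,6,0,0,2.4,0,0,0,6,0,0,2,0,0,0,6,0,0,2,0,0,0,6,0,0,0,0,0,0,2,0,0,0,0,0,0,2,0,0,0,0,0,0,2,0,0,0,0,0,0]'

```text
clock: 4.8
tool_pos: [0.4875, -0.1995, 0.0716]
orientation: [-180.0, -0.1, -7.9]
force: [-0.3, 0.0, 0.1]
opening: 0.0413
gripper_force: 0.0
```

Emit:
move_arm --moves '[2,0,0,0,0,0,0,2,0,0,0,0,0,0]'

```text
clock: 5.0
tool_pos: [0.4871, -0.1995, 0.0713]
orientation: [-180.0, -0.1, -7.9]
force: [0.1, 1.3, 3.9]
opening: 0.0308
gripper_force: 30.0
```

Emit:
move_arm --moves '[2,0,0,0,0,0,0,2,-0.5,0,0,0,0,0,2,-0.7,0,0,0,0,0,2,-0.8,0,0,0,0,0,2,0,0,0,0,0,0,2,0,0,-1,0,0,0,2,0,0,-2,0,0,0,2,0,0,-3,0,0,0]'

```text
clock: 5.8
tool_pos: [0.4652, -0.1966, 0.1301]
orientation: [180.0, 0.3, -7.9]
force: [0.9, -0.5, -1.3]
opening: 0.031
gripper_force: 30.0
```

Emit:
move_arm --moves '[2,0,0,-3,0,0,0,2,0,0,-3,0,0,0,2,0,0,0,0,0,0]'

```text
clock: 6.1
tool_pos: [0.4688, -0.1972, 0.1951]
orientation: [180.0, -0.4, -7.9]
force: [0.2, 0.3, -1.1]
opening: 0.0317
gripper_force: 30.0
```

```bash
python3 - <<'E'
import numpy as np
for n in("scene0","side0"):
    W=np.load(n+".npz")["W"].reshape(-1,3); Q=W[(W[:,2]>.04)&(W[:,0]>.3)&(W[:,0]<.7)&(W[:,1]>.15)&(W[:,1]<.6)]
    print(n)
    for y in np.arange(.15,.6,.03):
        S=Q[(Q[:,1]>=y)&(Q[:,1]<y+.03)]
        print(round(y,2),[(z,round(float(np.percentile(T[:,0],1)),3),len(T)) for z in(.05,.1,.15,.2,.25,.3,.35,.4) for T in[S[(S[:,2]>=z)&(S[:,2]<z+.05)]] if len(T)>3])
E
```

```text
scene0
0.15 []
0.18 []
0.21 [(0.05, 0.694, 16)]
0.24 [(0.05, 0.693, 13)]
0.27 []
0.3 [(0.3, 0.612, 85)]
0.33 [(0.25, 0.608, 671), (0.3, 0.598, 456)]
0.36 [(0.05, 0.649, 310), (0.1, 0.649, 339), (0.15, 0.649, 353), (0.2, 0.65, 241), (0.25, 0.543, 273), (0.3, 0.597, 404)]
0.39 [(0.05, 0.649, 80), (0.1, 0.649, 87), (0.15, 0.649, 93), (0.2, 0.65, 22), (0.25, 0.542, 442), (0.3, 0.548, 895), (0.35, 0.547, 691), (0.4, 0.547, 600)]
0.42 [(0.05, 0.648, 77), (0.1, 0.648, 92), (0.15, 0.649, 78), (0.25, 0.541, 79), (0.3, 0.547, 296), (0.35, 0.547, 198), (0.4, 0.547, 103)]
0.45 [(0.05, 0.649, 76), (0.1, 0.649, 80), (0.15, 0.648, 77), (0.25, 0.54, 92), (0.3, 0.547, 261), (0.35, 0.546, 178), (0.4, 0.547, 61)]
0.48 [(0.05, 0.648, 68), (0.1, 0.649, 81), (0.15, 0.649, 61), (0.25, 0.541, 69), (0.3, 0.547, 184), (0.35, 0.546, 125), (0.4, 0.546, 27)]
0.51 [(0.05, 0.649, 71), (0.1, 0.648, 73), (0.15, 0.649, 34), (0.25, 0.541, 24), (0.3, 0.672, 70), (0.35, 0.696, 15)]
0.54 [(0.05, 0.649, 74), (0.1, 0.648, 69), (0.15, 0.651, 4), (0.3, 0.686, 42), (0.35, 0.693, 9)]
0.57 [(0.05, 0.648, 62), (0.1, 0.649, 44)]

[... 505 characters left out ...]
25, 0.543, 49), (0.3, 0.549, 108), (0.35, 0.548, 95), (0.4, 0.548, 71)]
0.45 [(0.05, 0.65, 50), (0.1, 0.649, 60), (0.15, 0.65, 56), (0.2, 0.649, 38), (0.25, 0.542, 47), (0.3, 0.549, 97), (0.35, 0.548, 101), (0.4, 0.548, 76)]
0.48 [(0.05, 0.651, 52), (0.1, 0.649, 50), (0.15, 0.651, 57), (0.2, 0.65, 40), (0.25, 0.542, 36), (0.3, 0.548, 68), (0.35, 0.549, 88), (0.4, 0.548, 48)]
0.51 [(0.05, 0.65, 49), (0.1, 0.65, 50), (0.15, 0.652, 52), (0.2, 0.651, 32), (0.25, 0.544, 7), (0.3, 0.674, 9)]
0.54 [(0.05, 0.651, 44), (0.1, 0.65, 52), (0.15, 0.651, 50), (0.2, 0.65, 24), (0.3, 0.686, 14), (0.35, 0.695, 40), (0.4, 0.696, 6)]
0.57 [(0.05, 0.65, 49), (0.1, 0.651, 43), (0.15, 0.65, 49), (0.2, 0.651, 19)]
```

Emit:
move_arm --moves '[2,-0.3,-2,0,0,0,0,2,-0.55,-3.5,0,0,0,0,2,-0.72,-4.5,0,0,0,0,2,-0.72,-4.5,0,0,0,0,2,-0.72,-4.5,0,0,0,0,2,-0.72,-4.5,0,0,0,0,2,-0.72,-4.5,0,0,0,0,2,-0.72,-4.5,0,0,0,0]'

```text
clock: 6.9
tool_pos: [0.4593, 0.1339, 0.1904]
orientation: [180.0, 0.0, -7.9]
force: [0.9, -0.4, -1.7]
opening: 0.0313
gripper_force: 30.0
```

Emit:
move_arm --moves '[2,-0.72,-4.5,0,0,0,0,2,-0.72,-4.5,0,0,0,0,2,-0.72,-4.5,0,0,0,0,2,-0.55,-3.5,0,0,0,0,2,-0.3,-2,0,0,0,0,2,0,0,0,0,0,-0.104,2,0,0,0,0,0,-0.104,2,0,0,0,0,0,0]'

```text
clock: 7.7
tool_pos: [0.4562, 0.3241, 0.19]
orientation: [179.9, 0.1, 4.1]
force: [-0.6, -0.1, -1.4]
opening: 0.0313
gripper_force: 30.0
```

```bash
python3 - <<'E'
from h import *
p,d,m=snap("scene"); o=ctrl.get_obs(); print(o["clock"],o["tool_pos"],o["orientation"],o["opening"],o["force"])
w,d2,m2=snap("wrist")
cv2.imwrite("pics/c3.png",np.hstack([cv2.resize(p[60:300,130:450,::-1],(400,300)),cv2.resize(w[...,::-1],(400,300))]))
E
```

```text
7.75 [0.45629743 0.32400931 0.19014265] [1.79947663e+02 5.37802829e-02 3.87997911e+00] 0.030839702623224188 [-0.36964917 -0.04773135 -1.25375066]
```

View pics/c3.png

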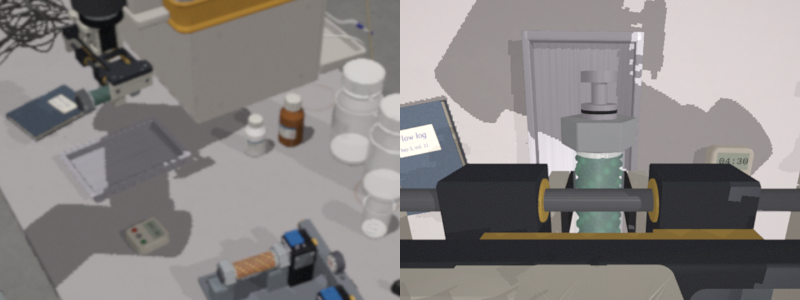

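The pictures show the cartridge held level over the tray and parallel to its long side. In the wrist half, the tray's far corners are at (525,35) and (642,35). Lowering.

Emit:
move_arm --moves '[2,0,0,2,0,0,0,2,0,0,4,0,0,0,2,0,0,4,0,0,0,2,0,0,3,0,0,0,2,0,0,2,0,0,0,2,0,0,1,0,0,0,2,0,0,0.5,0,0,0,2,0,0,0,0,0,0]'

```text
clock: 8.6
tool_pos: [0.4567, 0.3246, 0.0257]
orientation: [180.0, -0.0, 4.0]
force: [0.0, 0.3, -1.2]
opening: 0.0311
gripper_force: 30.0
```

Emit:
move_arm --moves '[2,0,0,0.3,0,0,0,2,0,0,0.2,0,0,0,2,0,0,0.2,0,0,0,2,0,0,0,0,0,0]'

```text
clock: 9.0
tool_pos: [0.4565, 0.3247, 0.0187]
orientation: [-180.0, -0.0, 4.0]
force: [1.3, 0.5, -0.3]
opening: 0.0314
gripper_force: 30.0
```

Emit:
move_arm --moves '[2,0,0,0.1,0,0,0,2,0,0,0,0,0,0]'

```text
clock: 9.2
tool_pos: [0.4565, 0.3246, 0.0176]
orientation: [-180.0, -0.0, 4.0]
force: [0.2, 0.1, -1.3]
opening: 0.0316
gripper_force: 30.0
```

Emit:
move_arm --moves '[2,0,0,0.1,0,0,0,2,0,0,0,0,0,0]'

```text
clock: 9.4
tool_pos: [0.4565, 0.3246, 0.0165]
orientation: [180.0, 0.0, 4.0]
force: [0.6, -1.0, -1.3]
opening: 0.0311
gripper_force: 30.0
```

Emit:
move_arm --moves '[2,0,0,0.1,0,0,0,2,0,0,0,0,0,0]'

```text
clock: 9.6
tool_pos: [0.4566, 0.3246, 0.0163]
orientation: [180.0, -0.0, 4.0]
force: [-2.5, -1.7, 7.8]
opening: 0.0312
gripper_force: 30.0
```

Emit:
move_arm --moves '[2,0,0,0.1,0,0,0,2,0,0,0,0,0,0]'

```text
clock: 9.8
tool_pos: [0.4566, 0.3246, 0.0163]
orientation: [-180.0, -0.0, 4.1]
force: [-6.2, -3.5, 18.5]
opening: 0.0315
gripper_force: 30.0
```

Contact with the tray floor came at the predicted height. Easing back 1.5 mm, opening to 5 cm and rising.

Emit:
move_arm --moves '[2,0,0,-0.15,0,0,0,4,0,0,0,0,0,0,5,0,0,0,0,0,0,5,0,0,0,0,0,0,5,0,0,0,0,0,0,5,0,0,-1,0,0,0,5,0,0,-3,0,0,0,5,0,0,-4,0,0,0]'

```text
clock: 10.6
tool_pos: [0.4557, 0.3235, 0.0959]
orientation: [179.8, 0.2, 4.0]
force: [1.1, 1.3, 0.3]
opening: 0.0499
gripper_force: 0.0
```

Emit:
move_arm --moves '[5,0,0,-4,0,0,0,5,0,3,-3,0,0,0,5,0,4,0,0,0,0,5,0,4,0,0,0,0,5,0,4,0,0,0,0,5,0,3,0,0,0,0,5,0,2,0,0,0,0,5,0,0,0,0,0,0]'

```text
clock: 11.4
tool_pos: [0.4703, 0.1231, 0.1669]
orientation: [-180.0, -0.0, 3.9]
force: [-0.2, 1.2, -0.6]
opening: 0.0501
gripper_force: 0.0
```

```bash
python3 - <<'E'
from h import *
p,d,m=snap("scene"); o=ctrl.get_obs(); print(o["clock"],o["tool_pos"],o["opening"],o["force"])
cv2.imwrite("pics/s4.png",cv2.resize(p[100:370,120:480,::-1],(800,600)))
W=cloud(d,m); hsv=cv2.cvtColor(p,cv2.COLOR_RGB2HSV); k=(hsv[...,0]>50)&(hsv[...,0]<95)&(hsv[...,1]>60); k[:140]=0;k[230:]=0;k[:,:165]=0;k[:,295:]=0
print("green",k.sum(),np.nanmedian(W[k],0)); 
H=hsv.astype(int)
for r in((350,238,380,265),(385,285,415,312)):
    x0,y0,x1,y1=r; s=W[y0:y1,x0:x1][(H[y0:y1,x0:x1,0]>100)&(H[y0:y1,x0:x1,0]<125)&(H[y0:y1,x0:x1,1]>140)]; print(np.nanmedian(s,0))
E
```

```text
11.45 [0.47065666 0.12418264 0.16684131] 0.04965385022147805 [-0.06650288  1.46173966 -1.22366442]
green 57 [0.4528243  0.31135032 0.02946398]
[ 0.58303801 -0.0838179   0.11664496]
[ 0.56542272 -0.21104695  0.11629932]
```

View pics/s4.png

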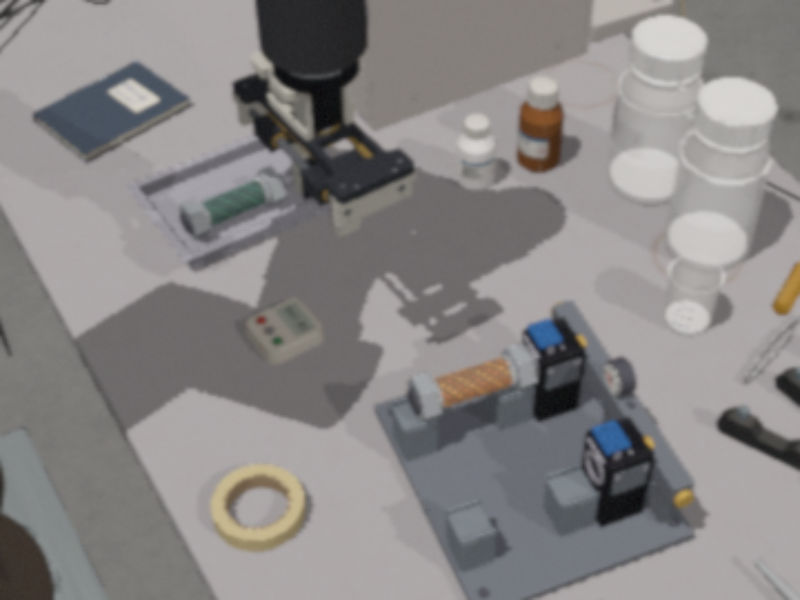

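The green cartridge lies flat in the tray at (235,203). The orange one is still locked at (475,383), both buttons are up at 117 mm, and the gripper is clear of everything.

```bash
python3 -c "
from plant import ctrl
print(ctrl.close_job())"
```

```text
the job is handed in; nothing more can be done
None
```

The spent green cartridge was released, drawn off straight and laid flat in the steel tray, with the orange one still locked and both buttons up; the job was handed in at about 11.5 s, and no verdict was returned.

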